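# Take a gap reading with a taper gauge

### The arm

A 6-joint arm with a two-finger parallel gripper is mounted at the origin on the work surface. World frame = base frame: x ahead of the robot, y to its left, z up, the work surface at z = 0. Lengths are in m, angles in rad, forces in N, time in s.
With the tool pointing down it reaches from about 0.3 to 0.775 m from the base axis. Payload 14.6 kg.
Tool frame: the origin (TCP) lies midway between the tips of the shut fingers; the grasp point (between the pads) lies 19 mm behind it; z points along the fingers, y is the line along which they close (so a half turn about z gives the same grasp; the last joint's range is limited). The gripper opens to 94 mm and grips with 3 to 60 N. Pads are 16 mm wide; open, the fingers measure 119 mm over their backs; the gripper's body (75 mm by 177 mm) begins 78 mm behind the grasp point.
Start: joints at [1.124, 0.3, 1.521, -0, 1.321, -0.067], TCP at [0.204, 0.511, 0.205] pointing down, gripper open.
Joint ranges: [-3.03, 3.03], [-0.79, 2.21], [0.23, 2.52], [-1.04, 4.18], [0, 3.07], [-2.55, 2.55]. Speed limits (rad/s): [2.22, 2.22, 2.57, 3.14, 3.14, 3.14].

### API

Orientations are given as [roll, pitch, yaw] about the fixed x, y, z axes, in that order (R = Rz(yaw) Ry(pitch) Rx(roll)).
In Python, from station import ctrl gives the robot as it stands. The module is installed in compiled form; this text tells all that it offers.
- The arm moves only by the tool servo_tool, never from a script. Its argument "plan" is a list of rows, each a list of 7 numbers: the opening in per cent of the stroke, from 0 (shut) to 100 (fully open), then the shift along the tool's x, y, z in m, then the turn, a rotation vector about the tool's x, y, z in rad. A call has exactly 8 rows; each row shifts and turns the commanded pose from where the row before left it, along the tool's axes as they then stand; what a row does not reach is not made up. A row lasts 1/8 s, in which the tool goes at most 62.5 mm and 10.7 degrees, less where a joint would pass 70% of its speed; a pose out of reach is approached as far as the arm can. A call with a gripper value outside its range is refused whole. The fingers move at their own pace and stop on an object; "force" is the grip in N (left out, the last holds). Time passes only in rows, so rows that do not move let the fingers close, or fill a call up. It gives the time, the measured TCP pose, the force, the opening and the grip force at its end, in the units of the state.
- ctrl.get_obs(): the state, without advancing time (a new reading comes with each control period).
- ctrl.camera(name): name is "side" or "top" or "wrist"; returns a dict with "pixels" (420x560x3 uint8, red, green, blue), "z_map" (420x560 float32, m along the optical axis (not along the pixel's ray), 0 where there is no reading), "mtx" (3x3 intrinsics, pixels), "pose" (4x4, takes a point from camera to world coordinates). Camera axes: x right, y up, looking along -z (the intrinsics and any distortion apply to the point x, -y, -z); pixel columns grow to the right and rows downward; lengths in m; the calibration is good to about 2 mm. The wrist camera is an equidistant fisheye: a pixel r from the principal point sees the ray r / f radians off the axis. A picture is of the moment at which its call begins.
- ctrl.hand_in(): hands the job in; it is judged then, once.
The state is a dict: "time_s": time; "qpos": joint angles; "joint_vel": joint speeds; "tau": joint torques, N m; "ee_pos": TCP position; "eef_rot": TCP orientation; "force": force on the tool from outside, world axes, zero at the start; "moment": the same for the moment, N m; "grip_width": finger opening in m; "grip_force": force on a finger pad.
Only numpy, scipy, OpenCV 4.12 (cv2) and the standard library are available. Lean on these libraries where they do the work, as an engineer would, in place of code of your own. Each camera call takes 0.05 s, during which the arm holds its last target. There are 200 camera calls.

### The job

Slide the taper gauge, thin end first and lying flat with its straight side along the fence, into the gap between the fence and the wooden stop block until you feel it drag on both. Leave it there, lightly wedged, so that I can read the gap off it. The stop block is only finger-tight: do not shove it out of place, and leave the steel rule and the offcut on the board where they are.

Things in the scene. Friction and masses are not known exactly. Their poses are not given: they have to be found in the camera images.
- taper_gauge: Flat steel wedge, 0.25-0.45 kg, 170 mm long, 20 mm thick (vertical). Origin: underside, below the middle of its handle; x towards the thin tip, z up. Butt face at x=-22 mm, tip at x=+148. Straight side at y=+22 mm all along; the other side runs straight from y=-22 at the butt (44 mm wide) to y=+14 at the tip (8 mm wide). Starts on the jig board, tip over 8 mm short of the gap.
- gauge_handle (a point): Middle of the dark wooden handle standing on the gauge's thick end, at (0, 0, 41) mm in the gauge's frame. Handle: block 44 mm along the gauge's x, 20 mm along its y, from z = 20 to 62 mm; its rear face is flush with the butt.
- gauge_tip (a point): Corner of the gauge's thin tip on its straight side, at the underside: (148, 22, 0) mm in the gauge's frame.
- jig_board: White laminate board 380 x 280 x 12 mm, screwed to the bench. Origin: centre of its underside (bench level); z up, its top at z = 12 mm. x runs along the fence, in the direction in which the gauge goes into the gap; the gauge starts near the end at negative x. The thin dark strip across it at x = 75 to 105 mm is only the flush track of the stop block.
- fence: Aluminium bar fixed along the board's +y edge, 380 mm long, 30 mm wide, 26 mm tall above the board's top. Its straight working face is the plane y = +90 mm of the board's frame and faces -y. Origin: at the board's centre, on the top of the board.
- gap_mouth (a point): Point on the fence's working face across from the near end of the stop block, where the gap begins, on the board's top surface: (50, 90, 12) mm in the board's frame. The gauge goes in from here towards the board's +x. Pushing it along the fence takes about 1 to 6 N while free and about 8 to 23 N once it wedges the block; it then stays wedged by itself.
- stop_block: Wooden block 26 mm tall facing the fence. Origin: its corner at the gap mouth (near end, fence side) on the board's top; it reaches to x=+80, y=-60 mm from there, axes as the board's. Gap = y distance from origin to the fence face, 15 to 28 mm, so the gauge touches both faces with its tip 33 to 94 mm past the mouth. Slides only along the board's y, yielding at about 5 N, no spring.
- block_knob (a point): Top of the stop block's black clamp knob (36 mm across, 56 mm above the board), at (40, -40, 56) mm in the block's frame. It need not be touched.
- steel_rule: Bystander: steel strip 160 x 26 x 5 mm lying along the board's -y edge. Origin: centre of its underside.
- offcut: Bystander: pale wood offcut 40 x 55 x 20 mm on the board, on the side of the stop block away from the fence. Origin: centre of its underside.
Things that resemble listed ones, but are neither listed nor needed, are in the scene too. What is shaped like the taper_gauge but green is not meant.

How it is judged:
By the outcome, as a careful person would: the job done as asked, in the order asked, and still so for the second after the job is handed in, with the robot touching nothing.
It also fails if it takes over 42 s, if anything falls off the work surface, if the arm or the gripper's body presses on something with over 40 N, if the wrist force passes 120 N, or if a joint passes its speed limit or range.

## Working session

There is one attempt and no reset: what is moved stays moved. The work goes in short steps, Python scripts to look and compute and a tool call to move; the robot and the scene stay as the last step left them, time stands still between calls to the robot, and variables do not carry over. Pictures are saved under pics/ and viewed, at most 10 in all, crops included, and the job is handed in when it is done.

Besides the shell and the picture viewer there is one more tool, called after "Request:" as name([rows], argument=value, ...), one row to a line, values as JSON. servo_tool: Moves the arm, as the interface text tells. Its arguments: {"type":"object","properties":{"plan":{"type":"array","items":{"type":"array","items":{"type":"number"}}},"force":{"type":"number"}},"required":["plan"]}

```bash
mkdir -p pics; cat > h.py <<'E'
import numpy as np, cv2
from station import ctrl
def snap(n,f):
    c=ctrl.camera(n); cv2.imwrite('pics/'+f+'.png',c['pixels'][:,:,::-1]); np.savez('pics/'+f,**c); return c
def load(f): return dict(np.load('pics/'+f+'.npz'))
def pt(c,u,v,z=None):
    "pixel->world by depth map, or on plane z (pinhole)"
    K=c['mtx'];P=c['pose'];d=np.array([(u-K[0,2])/K[0,0],-(v-K[1,2])/K[1,1],-1])
    if z is None:
        s=np.median(c['z_map'][int(v)-1:int(v)+2,int(u)-1:int(u)+2])
    else:
        w=P[:3,:3]@d; s=(z-P[2,3])/w[2]
    return P[:3,:3]@(d*s)+P[:3,3]
E
python3 - <<'E'
from h import *
a=snap('top','top1');b=snap('side','side1')
cv2.imwrite('pics/both.png',np.hstack([cv2.imread('pics/top1.png')]))
print(a['mtx'],a['pose'].round(3),b['pose'].round(3)); print(ctrl.get_obs())
E
```

```text
[[452.82974216   0.         281.89086898]
 [  0.         452.82974216 205.23547846]
 [  0.           0.           1.        ]] [[ 0.027  0.987 -0.156  0.366]
 [-1.     0.026 -0.006  0.063]
 [-0.002  0.156  0.988  1.075]
 [ 0.     0.     0.     1.   ]] [[ 0.967  0.19  -0.168  0.344]
 [-0.253  0.756 -0.603 -0.549]
 [ 0.013  0.626  0.78   0.88 ]
 [ 0.     0.     0.     1.   ]]
{'time_s': 0.1, 'qpos': array([ 1.12440605e+00,  3.00404352e-01,  1.52150936e+00,  1.59793232e-05,
        1.32069261e+00, -6.66042665e-02]), 'joint_vel': array([-0.00058432, -0.00130826, -0.00205522, -0.00017128,  0.00352982,
        0.00042118]), 'tau': array([-1.88293166e-04, -5.32648873e+01, -3.53279865e+01,  7.09624845e-02,
        2.36188306e-02, -1.20419284e-05]), 'ee_pos': array([0.20379859, 0.51060118, 0.20495328]), 'eef_rot': array([-3.14058226e+00, -8.29087186e-05,  2.76180264e+00]), 'force': array([ 0.11778545, -0.04171337,  0.04493939]), 'moment': array([-0.00628984, -0.01047864,  0.01006179]), 'grip_force': 0.0, 'grip_width': 0.09421440424848278}
```

View pics/top1.png

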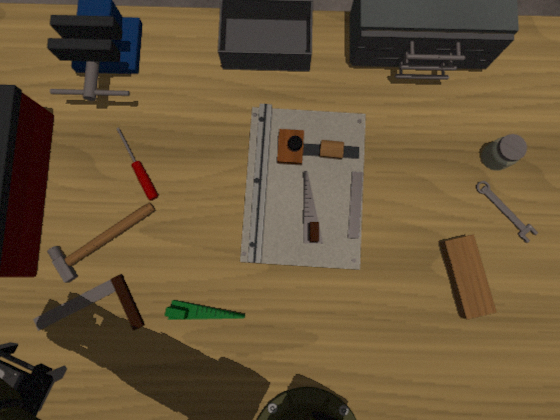

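View pics/side1.png

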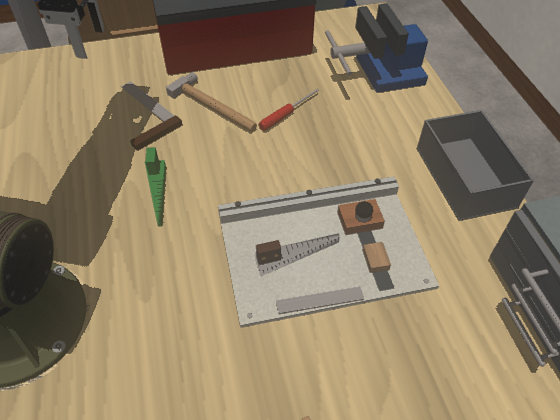

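Top view: grey gauge with its dark handle at (314,232) and tip at (306,172); fence at about x=262; stop block (291,147) with knob (294,143); offcut (332,149); rule (355,205). The only thing that could be taken for the gauge is the green wedge at (205,311). I choose the grey one on the board and check it in a close crop.

```bash
python3 - <<'E'
from h import *
im=cv2.imread('pics/top1.png')[100:275,235:375]
im=np.clip(im.astype(float)*1.5,0,255).astype('uint8')
cv2.imwrite('pics/crop1.png',cv2.resize(im,None,fx=3.4,fy=3.4,interpolation=cv2.INTER_CUBIC))
s=cv2.imread('pics/side1.png')[170:330,210:445]
cv2.imwrite('pics/crop2.png',cv2.resize(s,None,fx=3.4,fy=3.4,interpolation=cv2.INTER_CUBIC))
E
```

```text
(no output)
```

View pics/crop1.png

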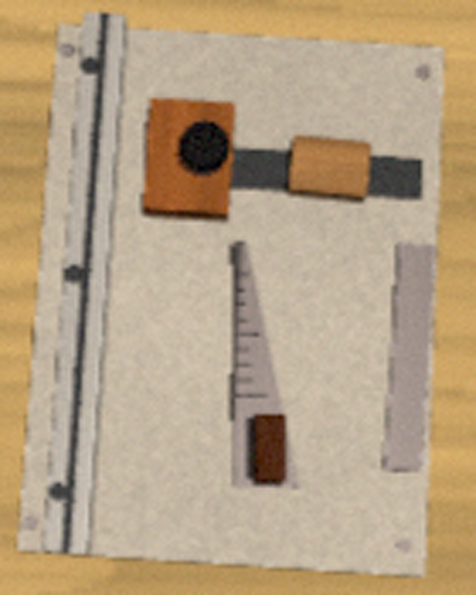

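View pics/crop2.png

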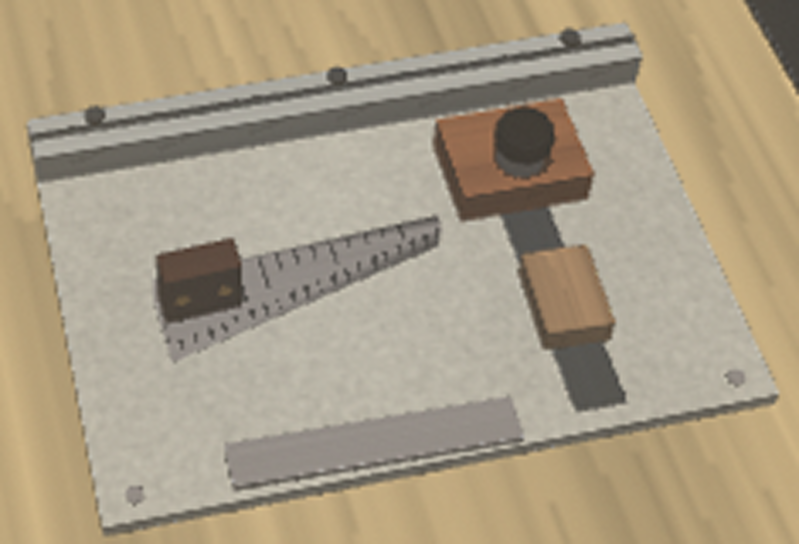

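The crops show the grey gauge, dark handle at crop1 (268,448), straight side on the left facing the fence, tip (238,243), butt (232,487)–(298,488). Block's fence-side near corner (143,208), fence inner edge from (127,14) to (90,552).

```bash
python3 - <<'E'
from h import *
c=load('top1')
def p(u,v,z): return pt(c,235+u/3.4,100+v/3.4,z)
L=dict(TL=(58,24,.012),TR=(443,45,.012),BR=(425,575,.012),BL=(18,550,.012),f1=(127,14,.038),f0=(90,552,.038),
tip=(234,243,.032),butL=(232,487,.032),butR=(298,488,.032),h1=(256,413,.074),h2=(285,415,.074),h3=(285,483,.074),h4=(252,481,.074),
b0=(143,208,.038),b1=(152,98,.038),b2=(234,102,.038),b3=(228,215,.038))
W={k:p(*v) for k,v in L.items()}
for k,v in W.items(): print(k,v.round(4), pt(c,235+L[k][0]/3.4,100+L[k][1]/3.4)[2].round(3))
d=W['f1']-W['f0'];print('fence yaw',np.arctan2(d[1],d[0]),np.hypot(*d[:2]))
d=W['TL']-W['BL'];print('board yaw',np.arctan2(d[1],d[0])); d=W['TR']-W['BR'];print(np.arctan2(d[1],d[0]))
cen=sum(W[k] for k in('TL','TR','BR','BL'))/4;print('cen',cen)
hc=sum(W[k] for k in('h1','h2','h3','h4'))/4;print('handle',hc)
# handle top by depth mask
K=c['mtx'];P=c['pose'];v,u=np.mgrid[100:275,235:375];z=c['z_map'][100:275,235:375]
X=np.stack([(u-K[0,2])/K[0,0]*z,-(v-K[1,2])/K[1,1]*z,-z],-1)@P[:3,:3].T+P[:3,3]
def rect(m,n):
    r=cv2.minAreaRect((X[m][:,:2]*1000).astype(np.float32)); print(n,m.sum(),r,X[m].mean(0).round(4))
y=X[...,1];x=X[...,0];zz=X[...,2]
near=(np.hypot(x-hc[0],y-hc[1])<.05)
rect(near&(zz>.06),'handle')
g=(y<W['tip'][1]+.02)&(y>W['butR'][1]-.015)&(x<W['tip'][0]+.006)&(x>W['butL'][0]-.02)
rect(g&(zz>.024),'gauge')
r=(y>W['f1'][1]-.015)&(zz>.03)&(zz<.045);rect(r,'fence')
bb=(abs(x-W['b0'][0]-.03)<.07)&(abs(y-W['b0'][1]+.03)<.04)&(zz>.03)&(zz<.046);rect(bb,'block')
E
```

```text
TL [0.7756 0.1494 0.012 ] 0.002
TR [ 0.767  -0.1292  0.012 ] 0.0
BR [ 0.3875 -0.1162  0.012 ] -0.001
BL [0.397  0.1627 0.012 ] 0.004
f1 [0.7742 0.0988 0.038 ] -0.0
f0 [0.3962 0.1121 0.038 ] 0.013
tip [0.6118 0.0197 0.032 ] 0.012
butL [0.4426 0.0177 0.032 ] 0.015
butR [ 0.4431 -0.027   0.032 ] 0.013
h1 [0.4883 0.0048 0.074 ] 0.032
h2 [ 0.4875 -0.0142  0.074 ] 0.033
h3 [ 0.443  -0.0149  0.074 ] 0.033
h4 [0.4437 0.0066 0.074 ] 0.051
b0 [0.6336 0.0834 0.038 ] 0.029
b1 [0.713  0.0794 0.038 ] 0.012
b2 [0.7116 0.0219 0.038 ] 0.016
b3 [0.6302 0.0244 0.038 ] 0.014
fence yaw -0.03516153961125254 0.37831470559219393
board yaw -0.035200716727727295
-0.03400939014438754
cen [0.58175676 0.01667544 0.012     ]
handle [ 0.46563793 -0.00442581  0.074     ]
handle 188 ((466.2836608886719, -3.155244827270508), (42.752899169921875, 19.54142951965332), 0.7487151622772217) [ 0.4663 -0.0034  0.0732]
gauge 809 ((525.4927368164062, 14.051197052001953), (174.00341796875, 42.36471176147461), 12.587705612182617) [0.5064 0.0045 0.0418]
fence 2064 ((585.3021240234375, 112.3506851196289), (52.67490005493164, 380.06646728515625), 87.79666137695312) [0.5802 0.1231 0.0379]
block 691 ((653.6856689453125, 49.98992156982422), (122.12191009521484, 68.32659912109375), 1.711771845817566) [0.6675 0.0554 0.0375]
```

Everything agrees with the given sizes (fence 378 mm, handle top at 73 mm, board yaw −0.035, gauge yaw about +0.012, gap about 20 mm). Moving now.

Request:
servo_tool([
  [60, 0, 0, 0, 0, 0, -0.18],
  [60, 0, 0, 0, 0, 0, -0.18],
  [60, -0.025, -0.05, 0, 0, 0, -0.032],
  [60, -0.026, -0.052, 0, 0, 0, 0],
  [60, -0.026, -0.052, 0, 0, 0, 0],
  [60, -0.026, -0.052, 0, 0, 0, 0],
  [60, -0.026, -0.052, 0, 0, 0, 0],
  [60, -0.026, -0.052, 0, 0, 0, 0],
], force=40)

```text
time_s: 1.1
ee_pos: [0.3615, 0.2002, 0.2054]
eef_rot: [3.142, 0.0, -3.129]
force: [1.0, 0.5, 0.3]
grip_width: 0.0565
grip_force: 0.0
```

Request:
servo_tool([
  [60, -0.026, -0.05, 0, 0, 0, 0],
  [60, -0.026, -0.05, 0, 0, 0, 0],
  [60, -0.026, -0.05, 0, 0, 0, 0],
  [60, -0.026, -0.05, 0, 0, 0, 0],
  [60, 0, 0, 0.03, 0, 0, 0],
  [60, 0, 0, 0.03, 0, 0, 0],
  [60, 0, 0, 0, 0, 0, 0],
  [60, 0, 0, 0, 0, 0, 0],
])

```text
time_s: 2.1
ee_pos: [0.4679, 0.0033, 0.1465]
eef_rot: [-3.142, 0.001, -3.129]
force: [0.4, -0.2, 0.2]
grip_width: 0.0565
grip_force: 0.0
```

```bash
python3 - <<'E'
from h import *
c=snap('wrist','w1');o=ctrl.get_obs();print(o['ee_pos'],o['eef_rot'],c['mtx'],c['pose'].round(3))
E
```

```text
[0.46805521 0.00331069 0.14672132] [-3.14144004e+00  1.73706190e-03 -3.12910592e+00] [[325.1922621    0.         279.54640233]
 [  0.         325.1922621  209.52588845]
 [  0.           0.           1.        ]] [[-0.012 -0.96  -0.278  0.387]
 [ 1.    -0.012 -0.003  0.002]
 [-0.001 -0.278  0.961  0.326]
 [ 0.     0.     0.     1.   ]]
```

View pics/w1.png

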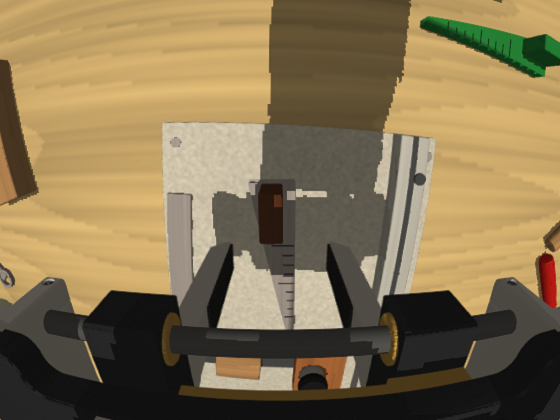

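The wrist view shows the handle at about (271,213), 7 mm to −y of the finger centre line (about column 281). That agrees with handle y = −0.004. The gauge is aligned with the tool.

Request:
servo_tool([
  [60, 0.002, -0.0075, 0.0, 0, 0, 0],
  [60, 0, 0, 0.035, 0, 0, 0],
  [60, 0, 0, 0.035, 0, 0, 0],
  [60, 0, 0, 0.03, 0, 0, 0],
  [60, 0, 0, 0, 0, 0, 0],
  [0, 0, 0, 0, 0, 0, 0],
  [0, 0, 0, 0, 0, 0, 0],
  [0, 0, 0, 0, 0, 0, 0],
], force=30)

```text
time_s: 3.15
ee_pos: [0.466, -0.0044, 0.0463]
eef_rot: [-3.141, 0.001, -3.129]
force: [0.2, 0.7, -0.0]
grip_width: 0.0299
grip_force: 0.0
```

Request:
servo_tool([
  [0, 0, 0, 0, 0, 0, 0],
  [0, 0, 0, 0, 0, 0, 0],
  [0, 0, 0, 0, 0, 0, 0],
  [0, 0, 0, 0, 0, 0, 0.024],
  [0, 0, 0, 0, 0, 0, 0.023],
  [0, 0, 0.005, 0, 0, 0, 0],
  [0, 0, 0.005, 0, 0, 0, 0],
  [0, 0, 0, 0, 0, 0, 0],
])

```text
time_s: 4.15
ee_pos: [0.4664, 0.0058, 0.0458]
eef_rot: [3.142, 0.001, 3.107]
force: [0.8, 0.2, 6.3]
grip_width: 0.0196
grip_force: 30.0
```

Request:
servo_tool([
  [0, 0, 0, -0.0005, 0, 0, 0],
  [0, 0, 0.014, 0, 0, 0, 0],
  [0, 0, 0.016, 0, 0, 0, 0],
  [0, 0, 0.016, 0, 0, 0, 0],
  [0, 0, 0.016, 0, 0, 0, 0],
  [0, 0, 0.015, 0, 0, 0, 0],
  [0, 0, 0, 0, 0, 0, 0],
  [0, 0, 0, 0, 0, 0, 0],
])

```text
time_s: 5.15
ee_pos: [0.4685, 0.0826, 0.0458]
eef_rot: [3.142, -0.0, 3.107]
force: [-0.2, 0.7, -2.1]
grip_width: 0.0197
grip_force: 30.0
```

```bash
python3 - <<'E'
from h import *
c=snap('top','top2');print(ctrl.get_obs()['force'])
im=c['pixels'][100:260,235:335,::-1]
im=np.clip(im.astype(float)*1.6,0,255).astype('uint8')
a=cv2.resize(im,None,fx=3.6,fy=3.6,interpolation=cv2.INTER_CUBIC)
s=snap('side','side2')['pixels'][165:290,215:400,::-1]
s=cv2.resize(s,None,fx=2.3,fy=2.3,interpolation=cv2.INTER_CUBIC)
o=np.zeros((576,360+s.shape[1],3),'uint8');o[:576,:360]=a;o[:s.shape[0],360:]=s
cv2.imwrite('pics/c3.png',o);print(o.shape)
E
```

```text
[ 0.52683975  0.96455948 -1.97404126]
(576, 785, 3)
```

View pics/c3.png

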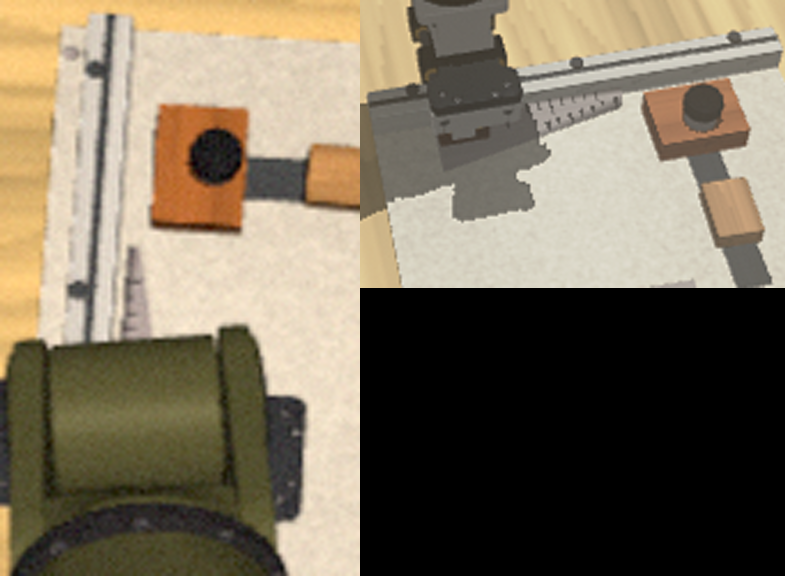

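The gauge is held parallel to the fence, tip at crop (130,248), a few mm off the fence edge and short of the block's near face. I'll creep to the fence by feel.

Request:
servo_tool([
  [0, 0, 0.001, 0, 0, 0, 0],
  [0, 0, 0.001, 0, 0, 0, 0],
  [0, 0, 0.001, 0, 0, 0, 0],
  [0, 0, 0.001, 0, 0, 0, 0],
  [0, 0, 0.0, 0, 0, 0, 0],
  [0, 0, 0, 0, 0, 0, 0],
  [0, 0, 0, 0, 0, 0, 0],
  [0, 0, 0, 0, 0, 0, 0],
])

```text
time_s: 6.25
ee_pos: [0.4688, 0.0866, 0.046]
eef_rot: [3.142, 0.0, 3.107]
force: [-0.4, -0.6, -2.3]
grip_width: 0.0198
grip_force: 30.0
```

Request:
servo_tool([
  [0, 0, 0.0005, 0, 0, 0, 0],
  [0, 0, 0, 0, 0, 0, 0],
  [0, 0, 0.0005, 0, 0, 0, 0],
  [0, 0, 0, 0, 0, 0, 0],
  [0, 0, 0, 0, 0, 0, 0],
  [0, 0, 0, 0, 0, 0, 0],
  [0, 0, 0, 0, 0, 0, 0],
  [0, 0, 0, 0, 0, 0, 0],
])

```text
time_s: 7.25
ee_pos: [0.4688, 0.0876, 0.0459]
eef_rot: [3.142, -0.0, 3.107]
force: [-0.6, -0.1, -2.2]
grip_width: 0.0201
grip_force: 30.0
```

Request:
servo_tool([
  [0, 0, 0.0005, 0, 0, 0, 0],
  [0, 0, 0, 0, 0, 0, 0],
  [0, 0, 0.0005, 0, 0, 0, 0],
  [0, 0, 0, 0, 0, 0, 0],
  [0, 0, 0, 0, 0, 0, 0],
  [0, 0, 0, 0, 0, 0, 0],
  [0, 0, 0, 0, 0, 0, 0],
  [0, 0, 0, 0, 0, 0, 0],
])

```text
time_s: 8.25
ee_pos: [0.4688, 0.0886, 0.0459]
eef_rot: [-3.142, -0.0, 3.107]
force: [-0.1, 0.2, -2.4]
grip_width: 0.0198
grip_force: 30.0
```

Request:
servo_tool([
  [0, 0, 0.0005, 0, 0, 0, 0],
  [0, 0, 0, 0, 0, 0, 0],
  [0, 0, 0.0005, 0, 0, 0, 0],
  [0, 0, 0, 0, 0, 0, 0],
  [0, 0, 0, 0, 0, 0, 0],
  [0, 0, 0, 0, 0, 0, 0],
  [0, 0, 0, 0, 0, 0, 0],
  [0, 0, 0, 0, 0, 0, 0],
])

```text
time_s: 9.25
ee_pos: [0.4689, 0.0896, 0.0459]
eef_rot: [-3.142, -0.0, 3.107]
force: [-0.6, -1.1, -1.6]
grip_width: 0.0199
grip_force: 30.0
```

```bash
python3 - <<'E'
from h import *
o=ctrl.get_obs();print(o['force'],o['moment'],o['ee_pos'])
E
```

```text
[-0.64933538 -1.08860133 -1.61467608] [-0.04642528  0.07848511 -0.03153253] [0.46885917 0.08963989 0.04593619]
```

Request:
servo_tool([
  [0, 0, 0.0004, 0, 0, 0, 0],
  [0, 0, 0, 0, 0, 0, 0],
  [0, 0, 0, 0, 0, 0, 0],
  [0, 0, 0, 0, 0, 0, 0],
  [0, 0, 0.0, 0, 0, 0, 0],
  [0, 0, 0, 0, 0, 0, 0],
  [0, 0, 0, 0, 0, 0, 0],
  [0, 0, 0, 0, 0, 0, 0],
])

```text
time_s: 10.25
ee_pos: [0.4688, 0.09, 0.0459]
eef_rot: [-3.142, -0.0, 3.107]
force: [-1.3, -2.3, -1.0]
grip_width: 0.0197
grip_force: 30.0
```

```bash
python3 - <<'E'
from h import *
o=ctrl.get_obs();print(o['force'],o['moment'],o['ee_pos'])
c=snap('wrist','w2')
im=c['pixels'][90:330,200:440,::-1]
cv2.imwrite('pics/c4.png',cv2.resize(im,None,fx=2.5,fy=2.5,interpolation=cv2.INTER_CUBIC))
E
```

```text
[-1.29769428 -2.34586207 -1.03629946] [-0.48963438  0.22699374 -0.15708461] [0.46883773 0.08995798 0.0459365 ]
```

View pics/c4.png

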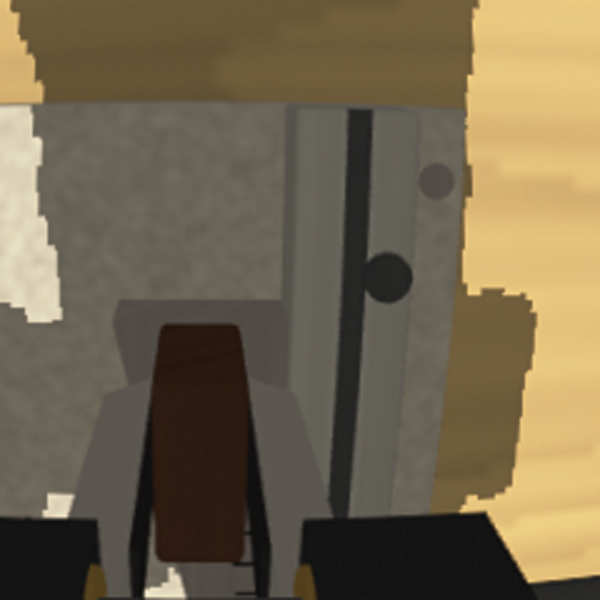

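The butt's straight edge meets the fence face (crop ~(287,300)) with about 2 N. Now I'll slide in along the fence.

Request:
servo_tool([
  [0, -0.006, 0, 0, 0, 0, 0],
  [0, -0.006, 0, 0, 0, 0, 0],
  [0, -0.006, 0, 0, 0, 0, 0],
  [0, -0.006, 0, 0, 0, 0, 0],
  [0, -0.006, 0, 0, 0, 0, 0],
  [0, 0, 0, 0, 0, 0, 0],
  [0, 0, 0, 0, 0, 0, 0],
  [0, 0, 0, 0, 0, 0, 0],
])

```text
time_s: 11.3
ee_pos: [0.4991, 0.0889, 0.0461]
eef_rot: [-3.142, 0.001, 3.107]
force: [2.5, -4.1, -3.3]
grip_width: 0.0199
grip_force: 30.0
```

Request:
servo_tool([
  [0, -0.005, -0.0002, 0, 0, 0, 0],
  [0, -0.005, 0, 0, 0, 0, 0],
  [0, -0.005, 0, 0, 0, 0, 0],
  [0, -0.005, 0, 0, 0, 0, 0],
  [0, 0, 0, 0, 0, 0, 0],
  [0, 0, 0, 0, 0, 0, 0],
  [0, 0, 0, 0, 0, 0, 0],
  [0, 0, 0, 0, 0, 0, 0],
])

```text
time_s: 12.3
ee_pos: [0.5188, 0.0881, 0.046]
eef_rot: [3.142, 0.0, 3.107]
force: [0.1, -1.2, -1.9]
grip_width: 0.02
grip_force: 30.0
```

Request:
servo_tool([
  [0, -0.001, 0, 0, 0, 0, 0],
  [0, -0.001, 0, 0, 0, 0, 0],
  [0, -0.001, 0, 0, 0, 0, 0],
  [0, -0.001, 0, 0, 0, 0, 0],
  [0, -0.001, 0, 0, 0, 0, 0],
  [0, -0.001, 0, 0, 0, 0, 0],
  [0, 0, 0, 0, 0, 0, 0],
  [0, 0, 0, 0, 0, 0, 0],
])

```text
time_s: 13.3
ee_pos: [0.525, 0.0879, 0.046]
eef_rot: [3.142, 0.0, 3.107]
force: [0.1, -1.2, -3.2]
grip_width: 0.0196
grip_force: 30.0
```

Request:
servo_tool([
  [0, -0.001, 0, 0.0003, 0, 0, 0],
  [0, -0.001, 0, 0, 0, 0, 0],
  [0, -0.001, 0, 0, 0, 0, 0],
  [0, -0.001, 0, 0, 0, 0, 0],
  [0, -0.001, 0, 0, 0, 0, 0],
  [0, -0.001, 0, 0, 0, 0, 0],
  [0, 0, 0, 0, 0, 0, 0],
  [0, 0, 0, 0, 0, 0, 0],
])

```text
time_s: 14.3
ee_pos: [0.5309, 0.0877, 0.0458]
eef_rot: [3.142, 0.0, 3.107]
force: [-4.2, -0.7, 4.8]
grip_width: 0.02
grip_force: 30.0
```

```bash
python3 - <<'E'
from h import *
o=ctrl.get_obs();print(o['force'],o['moment'])
c=snap('side','side3')
s=c['pixels'][165:260,270:400,::-1]
cv2.imwrite('pics/c5.png',cv2.resize(s,None,fx=6,fy=6,interpolation=cv2.INTER_CUBIC))
E
```

```text
[-4.22400477 -0.69804788  4.75055519] [-0.19178052  0.6789462  -0.12203222]
```

View pics/c5.png

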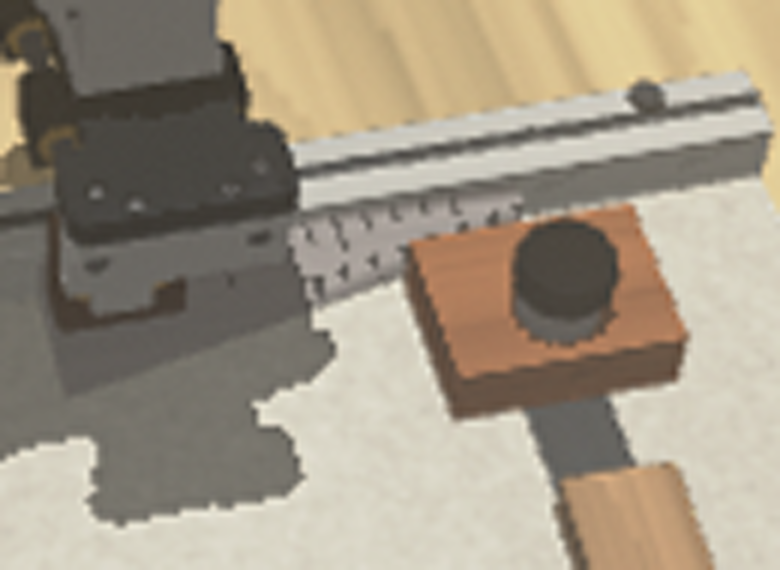

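The tip is about 45 mm into the gap, along the fence, and the block looks unmoved. The drag is board friction (z load); easing z slightly and creeping on.

Request:
servo_tool([
  [0, -0.001, 0, -0.0002, 0, 0, 0],
  [0, -0.001, 0, 0, 0, 0, 0],
  [0, -0.001, 0, 0, 0, 0, 0],
  [0, -0.001, 0, 0, 0, 0, 0],
  [0, -0.001, 0, 0, 0, 0, 0],
  [0, 0, 0, 0, 0, 0, 0],
  [0, 0, 0, 0, 0, 0, 0],
  [0, 0, 0, 0, 0, 0, 0],
])

```text
time_s: 15.35
ee_pos: [0.536, 0.0875, 0.0458]
eef_rot: [-3.142, 0.0, 3.107]
force: [-1.0, -1.3, 1.9]
grip_width: 0.0198
grip_force: 30.0
```

Request:
servo_tool([
  [0, -0.001, 0, 0, 0, 0, 0],
  [0, -0.001, 0, 0, 0, 0, 0],
  [0, -0.001, 0, 0, 0, 0, 0],
  [0, 0, 0, 0, 0, 0, 0],
  [0, 0, 0, 0, 0, 0, 0],
  [0, 0, 0, 0, 0, 0, 0],
  [0, 0, 0, 0, 0, 0, 0],
  [0, 0, 0, 0, 0, 0, 0],
])

```text
time_s: 16.35
ee_pos: [0.5389, 0.0874, 0.0459]
eef_rot: [-3.142, 0.0, 3.107]
force: [-1.2, -1.0, 1.8]
grip_width: 0.0193
grip_force: 30.0
```

Request:
servo_tool([
  [0, -0.001, 0, 0, 0, 0, 0],
  [0, -0.001, 0, 0, 0, 0, 0],
  [0, -0.001, 0, 0, 0, 0, 0],
  [0, 0, 0, 0, 0, 0, 0],
  [0, 0, 0, 0, 0, 0, 0],
  [0, 0, 0, 0, 0, 0, 0],
  [0, 0, 0, 0, 0, 0, 0],
  [0, 0, 0, 0, 0, 0, 0],
])

```text
time_s: 17.35
ee_pos: [0.5418, 0.0873, 0.0459]
eef_rot: [-3.142, -0.0, 3.107]
force: [-4.8, -1.3, 3.8]
grip_width: 0.0199
grip_force: 30.0
```

Request:
servo_tool([
  [0, -0.001, 0, 0, 0, 0, 0],
  [0, -0.001, 0, 0, 0, 0, 0],
  [0, 0, 0, 0, 0, 0, 0],
  [0, 0, 0, 0, 0, 0, 0],
  [0, 0, 0, 0, 0, 0, 0],
  [0, 0, 0, 0, 0, 0, 0],
  [0, 0, 0, 0, 0, 0, 0],
  [0, 0, 0, 0, 0, 0, 0],
])

```text
time_s: 18.35
ee_pos: [0.5439, 0.0872, 0.0459]
eef_rot: [3.142, 0.0, 3.107]
force: [-3.3, -1.3, 4.2]
grip_width: 0.0197
grip_force: 30.0
```

Request:
servo_tool([
  [0, -0.001, 0, 0, 0, 0, 0],
  [0, -0.001, 0, 0, 0, 0, 0],
  [0, 0, 0, 0, 0, 0, 0],
  [0, 0, 0, 0, 0, 0, 0],
  [0, 0, 0, 0, 0, 0, 0],
  [0, 0, 0, 0, 0, 0, 0],
  [0, 0, 0, 0, 0, 0, 0],
  [0, 0, 0, 0, 0, 0, 0],
])

```text
time_s: 19.35
ee_pos: [0.5458, 0.0871, 0.0458]
eef_rot: [-3.142, -0.0, 3.107]
force: [-4.4, -0.3, 5.2]
grip_width: 0.0198
grip_force: 30.0
```

```bash
python3 - <<'E'
from h import *
o=ctrl.get_obs();print(o['force'],o['moment'],o['ee_pos'])
a=load('side1')['pixels'];c=snap('side','side4')['pixels']
# block shift in side view vs start: phase correlation on block top + knob
f=lambda q:cv2.cvtColor(q,cv2.COLOR_RGB2GRAY).astype(np.float32)
A,C,B=f(a),f(c),f(load('side3')['pixels'])
from scipy.optimize import minimize
for n,I in(('s3',B),('s4',C)):
    w=(slice(210,240),slice(350,388))
    T=A[w]; R=cv2.matchTemplate(I[200:250,340:398],T,cv2.TM_CCOEFF_NORMED);_,m,_,l=cv2.minMaxLoc(R)
    W=np.eye(2,3,dtype=np.float32);_,W=cv2.findTransformECC(A[205:240,338:388],I[205:240,338:388],W,cv2.MOTION_TRANSLATION)
    print(n,m,l,W[:,2])
t=load('top1');t2=load('top2')
s=c[165:260,270:400,::-1]
cv2.imwrite('pics/c6.png',cv2.resize(s,None,fx=6,fy=6,interpolation=cv2.INTER_CUBIC))
E
```

```text
[-4.37351959 -0.28982423  5.22615705] [-0.24919183  0.86454551 -0.13928957] [0.54578587 0.08713774 0.04584652]
s3 0.9997234344482422 (10, 10) [-0.00482168  0.02004163]
s4 0.9996949434280396 (10, 10) [-0.01586252  0.02020986]
```

View pics/c6.png

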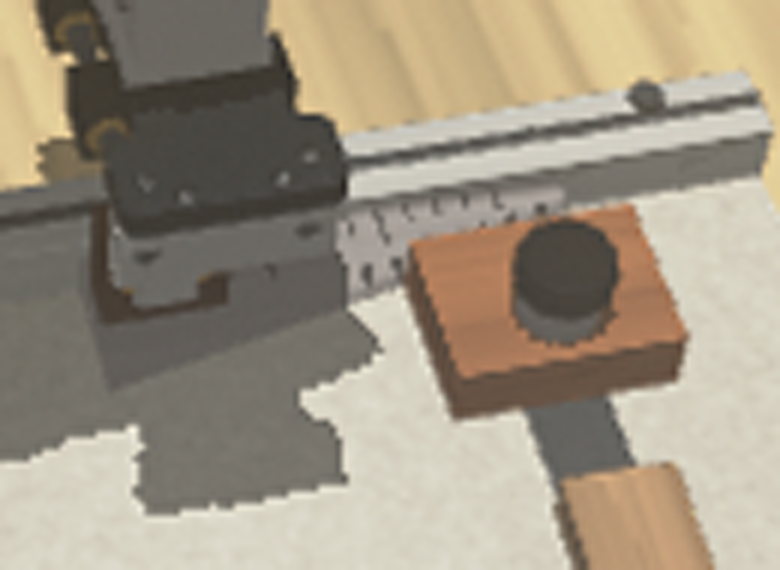

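The block has not moved (0.02 px). Not wedged yet, so I'll continue in small steps with the z load eased.

Request:
servo_tool([
  [0, -0.001, 0, -0.0002, 0, 0, 0],
  [0, -0.001, 0, 0, 0, 0, 0],
  [0, 0, 0, 0, 0, 0, 0],
  [0, 0, 0, 0, 0, 0, 0],
  [0, 0, 0, 0, 0, 0, 0],
  [0, 0, 0, 0, 0, 0, 0],
  [0, 0, 0, 0, 0, 0, 0],
  [0, 0, 0, 0, 0, 0, 0],
])

```text
time_s: 20.4
ee_pos: [0.5474, 0.0871, 0.0459]
eef_rot: [-3.142, -0.001, 3.107]
force: [-7.6, -0.1, 5.1]
grip_width: 0.02
grip_force: 30.0
```

Request:
servo_tool([
  [0, -0.001, 0, 0, 0, 0, 0],
  [0, -0.001, 0, 0, 0, 0, 0],
  [0, 0, 0, 0, 0, 0, 0],
  [0, 0, 0, 0, 0, 0, 0],
  [0, 0, 0, 0, 0, 0, 0],
  [0, 0, 0, 0, 0, 0, 0],
  [0, 0, 0, 0, 0, 0, 0],
  [0, 0, 0, 0, 0, 0, 0],
])

```text
time_s: 21.4
ee_pos: [0.5485, 0.0871, 0.0458]
eef_rot: [-3.141, -0.003, 3.107]
force: [-14.4, -0.9, 9.4]
grip_width: 0.0201
grip_force: 30.0
```

Push force has risen to 14 N and the travel falls short of the command, so it is wedging. I'll check the block's shift.

```bash
cat >> h.py <<'E'
def shift(n):
    f=lambda q:cv2.cvtColor(q,cv2.COLOR_RGB2GRAY).astype(np.float32)
    A=load('side1');C=snap('side',n);w=(slice(205,240),slice(338,388))
    W=cv2.findTransformECC(f(A['pixels'])[w],f(C['pixels'])[w],np.eye(2,3,dtype=np.float32),cv2.MOTION_TRANSLATION)[1]
    d=W[:,2]; print('block shift px',d,'m',pt(A,360+d[0],215+d[1],.038)-pt(A,360,215,.038))
E
python3 - <<'E'
from h import *
shift('side5');o=ctrl.get_obs();print(o['force'],o['moment'],o['ee_pos'])
E
```

```text
block shift px [-0.02363667  0.04289626] m [-8.35015539e-05 -9.18744869e-05 -1.11022302e-16]
[-15.16192111  -1.19899114   9.34057864] [-0.09571579  2.3522677  -0.12075556] [0.54850962 0.08708854 0.04583206]
```

Request:
servo_tool([
  [0, 0, 0, -0.0003, 0, 0, 0],
  [0, 0, 0, 0, 0, 0, 0],
  [0, -0.0005, 0, 0, 0, 0, 0],
  [0, 0, 0, 0, 0, 0, 0],
  [0, -0.0005, 0, 0, 0, 0, 0],
  [0, 0, 0, 0, 0, 0, 0],
  [0, 0, 0, 0, 0, 0, 0],
  [0, 0, 0, 0, 0, 0, 0],
])

```text
time_s: 22.45
ee_pos: [0.5495, 0.087, 0.0458]
eef_rot: [-3.141, -0.003, 3.107]
force: [-12.7, -0.4, 7.0]
grip_width: 0.02
grip_force: 30.0
```

```bash
python3 - <<'E'
from h import *
shift('side6');o=ctrl.get_obs();print(o['force'],o['moment'],o['ee_pos'])
E
```

```text
block shift px [0.00989552 0.14310285] m [-1.05049856e-04 -3.50057041e-04 -1.11022302e-16]
[-12.76244685   0.02691236   6.2546228 ] [-0.03713242  2.03215408 -0.16133571] [0.54949458 0.08706233 0.04583525]
```

The block has just yielded by about 0.3 mm, so the gauge drags on both faces. Stop here, relax the push and release.

Request:
servo_tool([
  [0, 0.0003, 0, 0, 0, 0, 0],
  [0, 0.0003, 0, -0.0002, 0, 0, 0],
  [0, 0, 0, 0, 0, 0, 0],
  [0, 0, 0, 0, 0, 0, 0],
  [0, 0, 0, 0, 0, 0, 0],
  [0, 0, 0, 0, 0, 0, 0],
  [0, 0, 0, 0, 0, 0, 0],
  [0, 0, 0, 0, 0, 0, 0],
])

```text
time_s: 23.5
ee_pos: [0.5495, 0.0871, 0.0459]
eef_rot: [-3.141, -0.002, 3.107]
force: [-7.1, -0.9, 0.9]
grip_width: 0.0196
grip_force: 30.0
```

Position held while the force fell, so it stays wedged. Relaxing a little more, then opening.

Request:
servo_tool([
  [0, 0.0004, 0, 0, 0, 0, 0],
  [0, 0.0002, 0, 0, 0, 0, 0],
  [0, 0, 0, 0, 0, 0, 0],
  [0, 0, 0, 0, 0, 0, 0],
  [40, 0, 0, 0, 0, 0, 0],
  [40, 0, 0, 0, 0, 0, 0],
  [40, 0, 0, 0, 0, 0, 0],
  [40, 0, 0, 0, 0, 0, 0],
])

```text
time_s: 24.5
ee_pos: [0.5498, 0.087, 0.0467]
eef_rot: [3.142, 0.0, 3.107]
force: [-0.8, 0.5, 0.5]
grip_width: 0.0374
grip_force: 0.0
```

Request:
servo_tool([
  [40, 0, 0, -0.01, 0, 0, 0],
  [40, 0, 0, -0.02, 0, 0, 0],
  [40, 0, 0, -0.03, 0, 0, 0],
  [40, 0, 0, -0.04, 0, 0, 0],
  [40, 0.03, 0, -0.03, 0, 0, 0],
  [40, 0.05, 0, 0, 0, 0, 0],
  [40, 0.05, 0, 0, 0, 0, 0],
  [40, 0, 0, 0, 0, 0, 0],
])

```text
time_s: 25.5
ee_pos: [0.4178, 0.0917, 0.1775]
eef_rot: [3.141, 0.001, 3.108]
force: [0.6, 0.7, 0.1]
grip_width: 0.0376
grip_force: 0.0
```

```bash
python3 - <<'E'
from h import *
shift('side7');o=ctrl.get_obs();print(o['force'],o['ee_pos'],o['time_s'])
a=snap('top','top7')['pixels'][100:260,235:335,::-1]
a=np.clip(a.astype(float)*1.5,0,255).astype('uint8')
a=cv2.resize(a,None,fx=3.6,fy=3.6,interpolation=cv2.INTER_CUBIC)
s=load('side7')['pixels'][165:320,215:400,::-1]
s=cv2.resize(s,None,fx=2.35,fy=2.35,interpolation=cv2.INTER_CUBIC)
q=np.zeros((576,360+s.shape[1],3),'uint8');q[:,:360]=a;q[:s.shape[0],360:]=s
cv2.imwrite('pics/c7.png',q)
E
```

```text
block shift px [0.05226821 0.14801264] m [-2.64991362e-05 -3.82718523e-04  1.11022302e-16]
[ 0.10389861 -0.26181153 -0.25282177] [0.41949164 0.09165557 0.17773653] 25.55
```

View pics/c7.png

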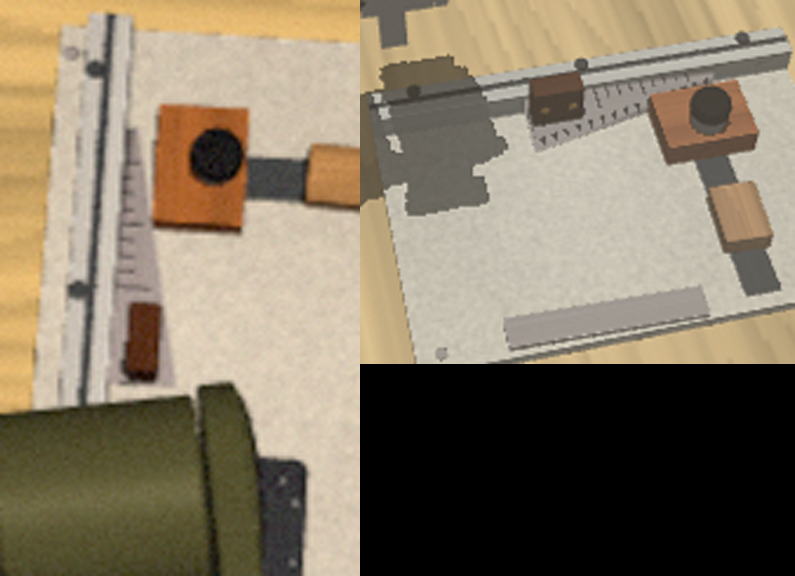

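The gauge lies along the fence (tip at crop (130,130), butt at about (145,382)) and meets the block at the mouth, (153,228). The block shifted only about 0.4 mm, and the rule and offcut look untouched. Handing in.

```bash
python3 -c "
from station import ctrl
print(ctrl.hand_in())"
```

```text
the job is handed in; nothing more can be done
None
```

The taper gauge is lightly wedged flat along the fence, dragging on both the fence and the stop block, and the arm is clear; the block shifted about 0.4 mm, the rule and offcut look unmoved in the last pictures, and the job was handed in at about 26 s with no verdict shown.

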